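# Sort the clay tins by heft

## Robot

A 6-joint arm with a two-finger parallel gripper is mounted at the origin on the work surface. World frame = base frame: x ahead of the robot, y to its left, z up, the work surface at z = 0. Lengths are in mm, angles in degrees, forces in N, time in s.
With the tool pointing down it reaches from about 300 to 850 mm from the base axis. Payload 4.2 kg.
Tool frame: the origin (TCP) lies midway between the tips of the shut fingers; the grasp point (between the pads) lies 19 mm behind it; z points along the fingers, y is the line along which they close (so a half turn about z gives the same grasp; the last joint's range is limited). The gripper opens to 91 mm and grips with 3 to 60 N. Pads are 32 mm wide; open, the fingers measure 118 mm over their backs; the gripper's body (76 mm by 178 mm) begins 60 mm behind the grasp point.
Start: joints at [64.63, 18.312, 89.639, -0, 72.044, -1.146], TCP at [235.936, 524.383, 213.976] pointing down, gripper open.
Joint ranges: [-177.97, 177.97], [-48.28, 115.42], [12.27, 149.76], [-77.06, 257.06], [2.81, 150.46], [-146.56, 146.56]. Speed limits (degrees/s): [147.25, 147.25, 180, 180, 180, 180].

## Interface

Orientations are given as [roll, pitch, yaw] about the fixed x, y, z axes, in that order (R = Rz(yaw) Ry(pitch) Rx(roll)).
In Python, from workcell import env gives the robot as it stands.
- The arm moves only by the tool send_rows, never from a script. Its argument "steps" is a list that holds one entry, the list of rows, each a list of 5 numbers: the shift along the tool's x, y, z scaled (see below), then the turn about the tool's z scaled (see below), then the opening, from 0 (shut) to 1 (fully open). In form: [[[dx, dy, dz, yaw, fingers], ...]]. A call has 1 to 5 rows; each row shifts and turns the commanded pose from where the row before left it, along the tool's axes as they then stand; what a row does not reach is not made up. The controller multiplies each number of a shift by 0.04 m and each number of a turn by 0.12 rad. A row lasts 1/12 s, in which the tool goes at most 41.7 mm and 7.16 degrees, less where a joint would pass 70% of its speed; a pose out of reach is approached as far as the arm can. A call with a number of a shift or a turn outside -1 to 1 is refused whole. A call with a gripper value outside its range is refused whole. The fingers move at their own pace and stop on an object; "squeeze" is the grip in N (left out, the last holds). Time passes only in rows, so rows that do not move let the fingers close. It gives the time, the measured TCP pose, the force, the opening and the grip force at its end, in the units of the state.
- env.state(): the state, without advancing time (a new reading comes with each control period).
- env.grab_frame(name): name is "side" or "top" or "wrist"; returns a dict with "pixels" (420x560x3 uint8, red, green, blue), "depth" (420x560 float32, mm along the optical axis (not along the pixel's ray), 0 where there is no reading), "intrinsics" (3x3 intrinsics, pixels), "cam_to_world" (4x4, takes a point from camera to world coordinates). Camera axes: x right, y down, z forward; pixel columns grow to the right and rows downward; lengths in mm; the calibration is good to about 2 mm. A picture is of the moment at which its call begins.
- env.job_done(): hands the job in; it is judged then, once.
The state is a dict: "time_s": time; "qpos": joint angles; "qvel": joint speeds; "effort": joint torques, N m; "ee_pos": TCP position; "ee_rot": TCP orientation; "force": force on the tool from outside, world axes, zero at the start; "torque": the same for the moment, N m; "gripper_width": finger opening in mm; "gripper_force": force on a finger pad.
Only numpy, scipy, OpenCV 4.12 (cv2) and the standard library are available. Lean on these libraries where they do the work, as an engineer would, in place of code of your own. Each camera call takes 0.05 s, during which the arm holds its last target. There are 200 camera calls.

## Task

The three clay tins on the stand look alike, but one is full, one half full and one empty, and only their weight tells. Lift them by the handle to feel which is which: set the full one on the cork mat for today's work and the empty one in the blue tray for refilling, both wholly inside, and have the half-full one standing on the stand at the end. Put every tin down gently and upright, and leave the other things on the table where they are.

Things in the scene. Friction and masses are not known exactly. Their poses are not given: they have to be found in the camera images.
- tin_a: lidded round tin, one of three that look alike: grey, green band, steel lid; 85 mm across, 86 mm tall to the lid. Origin: centre of its underside, z up. Over the lid a fixed hoop handle: level wooden grip 15 mm thick, 52 mm long, along x, at z = 136 mm; hoop legs at x = +-34 mm; 42 mm free under the grip. Weighs 0.71 kg full, 0.48 half full, 0.26 empty; which is which changes every time
- tin_b: lidded round tin, one of three that look alike: grey, green band, steel lid; 85 mm across, 86 mm tall to the lid. Origin: centre of its underside, z up. Over the lid a fixed hoop handle: level wooden grip 15 mm thick, 52 mm long, along x, at z = 136 mm; hoop legs at x = +-34 mm; 42 mm free under the grip. Weighs 0.71 kg full, 0.48 half full, 0.26 empty; which is which changes every time
- tin_c: lidded round tin, one of three that look alike: grey, green band, steel lid; 85 mm across, 86 mm tall to the lid. Origin: centre of its underside, z up. Over the lid a fixed hoop handle: level wooden grip 15 mm thick, 52 mm long, along x, at z = 136 mm; hoop legs at x = +-34 mm; 42 mm free under the grip. Weighs 0.71 kg full, 0.48 half full, 0.26 empty; which is which changes every time
- grip_a (a point): centre of the wooden grip of tin_a
- grip_b (a point): centre of the wooden grip of tin_b
- grip_c (a point): centre of the wooden grip of tin_c
- stand: fixed wooden stand that carries the three tins in a row along its y axis (about 125 mm apart): board 150 mm (x) by 400 mm (y), tins rest 50 mm above the table, a lip 8 mm wide rises 8 mm above that all round its edge. Origin: centre of its foot, on the table
- mat: fixed square cork mat 170 x 170 mm, 8 mm thick, at one side of the stand (left or right). Origin: centre of its underside on the table
- tray: fixed shallow blue plastic tray 170 x 170 mm outside, 160 mm inside, rim 18 mm high, inner floor 5 mm above the table, at the other side of the stand. Origin: centre of its underside on the table
- glass: bystander: green glass tumbler, 72 mm across, 100 mm tall, origin at its foot
- glue: bystander: white glue bottle with a blue label and red cap, 64 mm across, 150 mm tall, origin at its foot
- tape: bystander: roll of yellow tape lying flat, 100 mm across, 25 mm high, origin at its underside
- spatula: bystander: modelling spatula, 190 mm long, lying along its x axis
- jar: bystander: amber jar with a black cap, 70 mm across, 75 mm tall, origin at its foot
- mallet: bystander: wooden mallet lying flat, head 64 mm thick and 90 mm long, handle along its x axis, 0.21 m long in all, origin on the table under the handle

How it is judged:
By the outcome, as a careful person would: the job done as asked, in the order asked, and still so for the second after the job is handed in, with the robot touching nothing.
It also fails if it takes over 67 s, if anything falls off the work surface, if the arm or the gripper's body presses on something with over 40 N, if the wrist force passes 120 N, or if a joint passes its speed limit or range.

## Working session

There is one attempt and no reset: what is moved stays moved. The work goes in short steps, Python scripts to look and compute and a tool call to move; the robot and the scene stay as the last step left them, time stands still between calls to the robot, and variables do not carry over. Pictures are saved under pics/ and viewed, at most 10 in all, crops included, and the job is handed in when it is done.

Besides the shell and the picture viewer there is one more tool, called after "Emit:" as name([rows], argument=value, ...), one row to a line, values as JSON. send_rows: Moves the arm, as the interface text tells. Shifts and turns lie within -1 to 1; 1 stands for 0.04 m of shift or 0.12 rad of turn. Its arguments: {"type":"object","properties":{"steps":{"type":"array"},"squeeze":{"type":"number"}},"required":["steps"]}

```bash
mkdir -p pics; ls; python3 - <<'E'
from workcell import env
import cv2,numpy as np
s=env.state();print(s)
for n in("top","side"):
    f=env.grab_frame(n);np.savez(f'pics/{n}0.npz',**f)
    cv2.imwrite(f'pics/{n}0.png',f['pixels'][:,:,::-1]);print(n,f['intrinsics'].tolist(),f['cam_to_world'].round(3).tolist())
E
```

```text
pics
{'time_s': 0.0, 'qpos': array([ 6.46292747e+01,  1.83524848e+01,  8.97069239e+01, -7.25629930e-05,
        7.20435090e+01, -1.14646794e+00]), 'qvel': array([-0.04921777,  0.00519067, -0.02128255,  0.06000208, -0.03487109,
        0.01768308]), 'effort': array([-2.20507286e-04, -4.12450111e+01, -2.31978339e+01,  7.30304746e-02,
        4.55464376e-02, -1.25202373e-04]), 'ee_pos': array([235.71486508, 523.90817523, 213.10831548]), 'ee_rot': array([-1.79897102e+02, -1.99023346e-03,  1.55775763e+02]), 'force': array([ 0.49003256, -0.27728096,  0.0681278 ]), 'torque': array([ 0.02266579,  0.01580556, -0.02351348]), 'gripper_force': 0.0, 'gripper_width': 91.10915008494521}
top [[399.4831596617616, 0.0, 281.2007964869103], [0.0, 399.4831596617616, 209.37528770117038], [0.0, 0.0, 1.0]] [[0.006, -0.992, 0.126, 455.593], [-1.0, -0.003, 0.021, 3.206], [-0.02, -0.126, -0.992, 1000.924], [0.0, 0.0, 0.0, 1.0]]
side [[421.2528120800247, 0.0, 288.9309133295801], [0.0, 421.2528120800247, 210.53541638642076], [0.0, 0.0, 1.0]] [[0.952, -0.151, 0.266, 281.604], [-0.306, -0.518, 0.799, -853.485], [0.017, -0.842, -0.539, 708.442], [0.0, 0.0, 0.0, 1.0]]
```

View pics/top0.png

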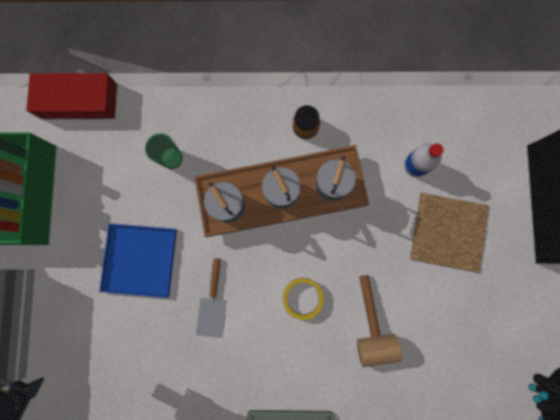

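View pics/side0.png

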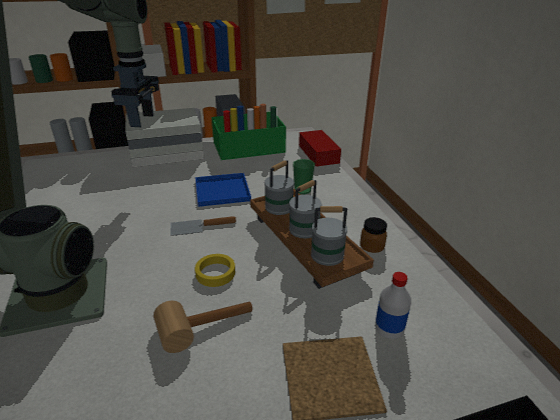

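Top view: tins at about (224,201), (281,186), (336,179) on the stand, tray at (139,261), mat at (450,232), glue by the mat at (425,158), glass at (163,151). Side view agrees: the grips stand free above the lids.

```bash
cat > h.py <<'E'
import numpy as np,cv2
def load(n):
    f=np.load(f'pics/{n}.npz');return {k:f[k] for k in f}
def world(f):
    K=f['intrinsics'];T=f['cam_to_world'];d=f['depth'];v,u=np.mgrid[:d.shape[0],:d.shape[1]]
    p=np.stack([(u-K[0,2])/K[0,0]*d,(v-K[1,2])/K[1,1]*d,d],-1)
    w=p@T[:3,:3].T+T[:3,3];w[d==0]=np.nan;return w
def ray(f,u,v,z):
    K=f['intrinsics'];T=f['cam_to_world'];r=T[:3,:3]@np.array([(u-K[0,2])/K[0,0],(v-K[1,2])/K[1,1],1])
    return T[:3,3]+r*(z-T[2,3])/r[2]
def blobs(m,lo):
    n,l,s,c=cv2.connectedComponentsWithStats(m.astype(np.uint8))
    return [(l==i) for i in range(1,n) if s[i,4]>=lo]
E
python3 - <<'E'
from h import *
f=load('top0');w=world(f);hsv=cv2.cvtColor(f['pixels'],cv2.COLOR_RGB2HSV)
roi=np.zeros(w.shape[:2],bool);roi[130:240,190:375]=1
def pr(n,m,z,lo):
  for b in blobs(m,lo):
    v,u=np.nonzero(b);r=cv2.minAreaRect(np.stack([u,v],1).astype(np.float32))
    c=np.array([ray(f,x,y,z)[:2] for x,y in cv2.boxPoints(r)])
    rr=cv2.minAreaRect(c.astype(np.float32))
    P=np.array([ray(f,a,b_,z)[:2] for a,b_ in zip(u,v)]);C=P.mean(0);e,V=np.linalg.eigh(np.cov((P-C).T))
    print(n,len(u),'px',u.mean().round(),v.mean().round(),'rect',np.round(rr[0]),np.round(rr[1]),'mean',C.round(1),'axis',np.degrees(np.arctan2(V[1,1],V[0,1])).round(1),'z',np.nanmedian(w[b][:,2]).round(1))
z=w[...,2]
pr('grip',roi&(z>172)&(z<205)&(hsv[...,0]<25)&(hsv[...,1]>60),190,15)
pr('lid',roi&(z>128)&(z<146),136,200)
pr('tin',roi&(z>120)&(z<146),136,200)
blue=(hsv[...,0]>105)&(hsv[...,0]<125)&(hsv[...,1]>150);pr('tray',blue,10,800)
pr('mat',(hsv[...,0]<25)&(hsv[...,1]>70)&(np.indices(z.shape)[1]>405)&(np.indices(z.shape)[0]>185)&(np.indices(z.shape)[0]<280),8,500)
roi[110:250,180:380]=1
pr('stand',roi&(z>35)&(z<70),55,500)
for n,(a,b,c,d) in dict(glass=(135,175,140,190),glue=(135,185,400,448),jar=(100,145,285,325)).items():
  m=np.zeros(z.shape,bool);m[a:b,c:d]=1;pr(n,m&(z>40)&(z<160),75,100)
E
```

```text
grip 166 px 339.0 171.0 rect [ 641. -100.] [13. 62.] mean [638.7 -99. ] axis 162.6 z 191.3
grip 148 px 280.0 181.0 rect [619.  23.] [54. 12.] mean [617.8  22.6] axis -152.8 z 191.7
grip 169 px 218.0 196.0 rect [588. 152.] [63. 14.] mean [586.7 151.2] axis -147.3 z 191.6
lid 928 px 336.0 179.0 rect [635. -99.] [83. 85.] mean [633.6 -97.9] axis 71.8 z 135.4
lid 911 px 281.0 187.0 rect [617.  21.] [83. 82.] mean [615.3  21.4] axis 114.8 z 135.4
lid 935 px 224.0 202.0 rect [584. 149.] [84. 84.] mean [582.7 146.8] axis 127.9 z 135.5
tin 931 px 336.0 179.0 rect [635. -99.] [83. 85.] mean [633.5 -97.9] axis 71.7 z 135.3
tin 911 px 281.0 187.0 rect [617.  21.] [83. 82.] mean [615.3  21.4] axis 114.8 z 135.4
tin 935 px 224.0 202.0 rect [584. 149.] [84. 84.] mean [582.7 146.8] axis 127.9 z 135.5
tray 4500 px 138.0 260.0 rect [455. 380.] [177. 167.] mean [453.5 378.2] axis 76.5 z 5.1
mat 4601 px 449.0 232.0 rect [ 527. -393.] [179. 168.] mean [ 526.3 -391.3] axis 82.9 z 7.3
stand 6564 px 281.0 192.0 rect [622.  23.] [152. 408.] mean [619.2  23.1] axis 101.1 z 50.2
glass 648 px 161.0 149.0 rect [715. 309.] [76. 85.] mean [717.3 311. ] axis 52.6 z 79.8
glue 847 px 425.0 158.0 rect [ 699. -320.] [64. 97.] mean [ 696.8 -317.2] axis 127.1 z 102.8
jar 662 px 307.0 120.0 rect [790. -37.] [65. 75.] mean [790.2 -37.1] axis 172.4 z 73.4
```

```bash
cat > plan.py <<'E'
# usage: plan.py x y z yaw nrows fingers : rows from the measured pose, eased, to the target
import sys,numpy as np
from workcell import env
def plan(t,yaw,n,f):
    s=env.state();p=s['ee_pos'].copy();a=s['ee_rot'][2]
    print('t %.2f'%s['time_s'],'pose',p.round(1),s['ee_rot'].round(2),'F',s['force'].round(2),'w %.1f g %.1f'%(s['gripper_width'],s['gripper_force']),'q6 %.0f'%s['qpos'][5])
    d=(np.array(t)-p)
    k=np.ones(n)
    if n>=6:k[0]=k[-1]=.5;k[-2]=.8
    k/=k.sum();da=yaw-a;da=(da+180)%360-180;th=a;out=[];cum=np.zeros(3);c=0
    dd=d;tot=0
    for i in range(n):
        tot+=k[i];r=dd*tot-cum;th=a+da*c;h=np.radians(th)
        turn=-da*(tot-c)/np.degrees(.12)
        L=np.array([r@[np.cos(h),np.sin(h),0],r@[np.sin(h),-np.cos(h),0],-r[2]])/40
        L=L.round(2);turn=round(turn,2)
        cum+=40*(L[0]*np.array([np.cos(h),np.sin(h),0])+L[1]*np.array([np.sin(h),-np.cos(h),0])-L[2]*np.array([0,0,1]))
        c+=-turn*np.degrees(.12)/da if abs(da)>.1 else 0
        out.append([*map(float,L),turn,f])
    for i in range(0,n,5):print(out[i:i+5])
if __name__=='__main__':
    v=list(map(float,sys.argv[1:]));plan(v[:3],v[3],int(v[4]),v[5])
E
python3 plan.py 587 150 222 213 15 0.5
```

```text
t 0.10 pose [235.8 524.  213.2] [-179.91   -0.    155.78] F [-0.28 -0.29  0.53] w 91.1 g 0.0 q6 -1
[[-0.43, -0.18, -0.01, np.float64(-0.3), 0.5], [-0.84, -0.39, -0.01, np.float64(-0.6), 0.5], [-0.82, -0.44, -0.02, np.float64(-0.61), 0.5], [-0.78, -0.51, -0.02, np.float64(-0.6), 0.5], [-0.74, -0.56, -0.01, np.float64(-0.6), 0.5]]
[[-0.7, -0.61, -0.02, np.float64(-0.61), 0.5], [-0.65, -0.66, -0.01, np.float64(-0.6), 0.5], [-0.61, -0.71, -0.02, np.float64(-0.6), 0.5], [-0.55, -0.75, -0.01, np.float64(-0.61), 0.5], [-0.49, -0.79, -0.02, np.float64(-0.6), 0.5]]
[[-0.44, -0.82, -0.02, np.float64(-0.6), 0.5], [-0.38, -0.85, -0.01, np.float64(-0.61), 0.5], [-0.31, -0.87, -0.02, np.float64(-0.6), 0.5], [-0.2, -0.72, -0.01, np.float64(-0.48), 0.5], [-0.1, -0.45, -0.01, np.float64(-0.3), 0.5]]
```

Emit:
send_rows([
  [[-0.43, -0.18, -0.01, -0.3, 0.5], [-0.84, -0.39, -0.01, -0.6, 0.5], [-0.82, -0.44, -0.02, -0.6, 0.5], [-0.78, -0.51, -0.02, -0.6, 0.5], [-0.74, -0.56, -0.01, -0.6, 0.5]],
], squeeze=30)

```text
time_s: 0.52
ee_pos: [351.0, 400.9, 216.4]
ee_rot: [-180.0, -0.0, 174.6]
force: [0.7, -0.1, -0.1]
gripper_width: 60.7
gripper_force: 0.0
```

Emit:
send_rows([
  [[-0.7, -0.61, -0.02, -0.6, 0.5], [-0.65, -0.66, -0.01, -0.6, 0.5], [-0.61, -0.71, -0.02, -0.6, 0.5], [-0.55, -0.75, -0.01, -0.6, 0.5], [-0.49, -0.79, -0.02, -0.6, 0.5]],
])

```text
time_s: 0.93
ee_pos: [478.1, 264.7, 219.7]
ee_rot: [-180.0, -0.0, -164.8]
force: [0.8, 0.6, 0.5]
gripper_width: 45.7
gripper_force: 0.0
```

Emit:
send_rows([
  [[-0.44, -0.82, -0.02, -0.6, 0.5], [-0.38, -0.85, -0.01, -0.6, 0.5], [-0.31, -0.87, -0.02, -0.6, 0.5], [-0.2, -0.72, -0.01, -0.5, 0.5], [-0.1, -0.45, -0.01, -0.3, 0.5]],
])

```text
time_s: 1.35
ee_pos: [588.1, 146.8, 222.1]
ee_rot: [-180.0, -0.0, -147.1]
force: [0.1, 0.6, 0.2]
gripper_width: 45.6
gripper_force: 0.0
```

Emit:
send_rows([
  [[0, 0, 0, 0, 0.5], [0, 0, 0, 0, 0.5], [0, 0, 0, 0, 0.5]],
])

```text
time_s: 1.6
ee_pos: [585.6, 150.1, 222.3]
ee_rot: [179.9, -0.1, -147.2]
force: [0.4, -0.5, -0.2]
gripper_width: 45.6
gripper_force: 0.0
```

```bash
sed -i 's/turn=round(turn,2)/turn=float(round(turn,2))/' plan.py; python3 plan.py 587 150 167 213 4 0.5; python3 - <<'E'
from workcell import env
from h import *
f=env.grab_frame('wrist');np.savez('pics/wrist1.npz',**f)
cv2.imwrite('pics/wrist1.png',f['pixels'][:,:,::-1])
w=world(f);m=(w[...,2]>180)&(w[...,2]<200)
for b in blobs(m,200):
  P=w[b];c=P.mean(0);e,V=np.linalg.eigh(np.cov((P-c)[:,:2].T));print(b.sum(),c.round(1),np.median(P,0).round(1),np.degrees(np.arctan2(V[1,1],V[0,1])).round(1),np.sqrt(12*e).round(0))
E
```

```text
t 1.60 pose [585.6 150.1 222.3] [ 1.7994e+02 -6.0000e-02 -1.4718e+02] F [ 0.38 -0.47 -0.22] w 45.6 g 0.0 q6 -110
[[-0.01, -0.01, 0.35, -0.01, 0.5], [-0.0, -0.0, 0.34, -0.0, 0.5], [-0.01, -0.01, 0.35, -0.01, 0.5], [-0.01, -0.0, 0.34, -0.01, 0.5]]
2658 [613.5  22.7 191.4] [612.8  22.5 192.1] -152.1 [12. 68.]
1907 [580.9 147.5 192.4] [580.4 147.2 193. ] -146.1 [14. 66.]
```

View pics/wrist1.png

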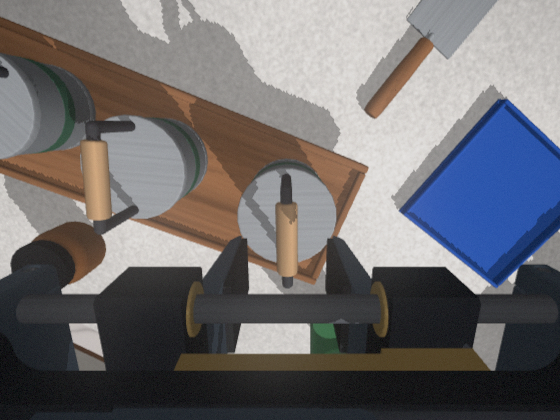

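The wrist picture shows the left tin's grip at (287,240), centred between the fingertips at (240,240) and (335,240). I'll go down and grip it.

Emit:
send_rows([
  [[0, 0, 0.35, 0, 0.5], [0, 0, 0.35, 0, 0.5], [0, 0, 0.35, 0, 0.5], [0, 0, 0.33, 0, 0.5], [0, 0, 0, 0, 0.5]],
])

```text
time_s: 2.07
ee_pos: [583.7, 150.5, 165.0]
ee_rot: [179.9, -0.3, -147.1]
force: [-0.5, 0.4, -0.2]
gripper_width: 45.4
gripper_force: 0.0
```

Emit:
send_rows([
  [[0, 0, 0, 0, 0], [0, 0, 0, 0, 0], [0, 0, 0, 0, 0], [0, 0, 0, 0, 0], [0, 0, 0, 0, 0]],
])

```text
time_s: 2.48
ee_pos: [586.7, 149.9, 168.4]
ee_rot: [-180.0, 0.1, -147.2]
force: [-0.5, 0.6, 1.2]
gripper_width: 15.1
gripper_force: 0.7
```

Emit:
send_rows([
  [[0, 0, 0, 0, 0], [0, 0, -0.1, 0, 0], [0, 0, -0.3, 0, 0], [0, 0, -0.3, 0, 0], [0, 0, -0.1, 0, 0]],
])

```text
time_s: 2.9
ee_pos: [587.0, 149.6, 200.9]
ee_rot: [-180.0, 0.1, -147.2]
force: [0.6, 0.0, -1.6]
gripper_width: 14.4
gripper_force: 30.0
```

Emit:
send_rows([
  [[0, 0, 0, 0, 0], [0, 0, 0, 0, 0], [0, 0, 0, 0, 0], [0, 0, 0, 0, 0], [0, 0, 0, 0, 0]],
])

```text
time_s: 3.32
ee_pos: [586.0, 149.6, 198.8]
ee_rot: [180.0, -0.1, -147.2]
force: [-0.3, -0.4, -2.4]
gripper_width: 14.4
gripper_force: 30.0
```

Emit:
send_rows([
  [[0, 0, 0, 0, 0]],
])

```text
time_s: 3.4
ee_pos: [586.2, 149.6, 199.1]
ee_rot: [180.0, -0.0, -147.2]
force: [-1.3, -0.8, -2.4]
gripper_width: 14.1
gripper_force: 30.0
```

Emit:
send_rows([
  [[0, 0, 0, 0, 0]],
])

```text
time_s: 3.48
ee_pos: [586.3, 149.6, 199.3]
ee_rot: [180.0, -0.0, -147.2]
force: [0.9, 0.5, -2.1]
gripper_width: 14.2
gripper_force: 30.0
```

Emit:
send_rows([
  [[0, 0, 0, 0, 0]],
])

```text
time_s: 3.57
ee_pos: [586.4, 149.6, 199.4]
ee_rot: [180.0, -0.0, -147.2]
force: [0.2, 0.8, -3.7]
gripper_width: 14.4
gripper_force: 30.0
```

```bash
python3 plan.py 585 150 167 213 4 0
```

```text
t 3.57 pose [586.4 149.6 199.4] [ 1.7999e+02 -1.0000e-02 -1.4716e+02] F [ 0.25  0.78 -3.71] w 14.4 g 30.0 q6 -110
[[0.01, 0.01, 0.2, -0.01, 0.0], [0.0, 0.0, 0.21, -0.0, 0.0], [0.01, 0.01, 0.2, -0.01, 0.0], [0.0, 0.01, 0.2, -0.0, 0.0]]
```

Mean lift force is about 2.6 N, against 2.55 N expected for the empty tin, so the left tin is empty and goes to the tray at about (454,379).

```bash
python3 plan.py 454 379 208 213 12 0
```

```text
t 3.57 pose [586.4 149.6 199.4] [ 1.7999e+02 -1.0000e-02 -1.4716e+02] F [ 0.25  0.78 -3.71] w 14.4 g 30.0 q6 -110
[[-0.02, 0.31, -0.01, -0.0, 0.0], [-0.03, 0.61, -0.02, -0.0, 0.0], [-0.03, 0.61, -0.02, -0.01, 0.0], [-0.03, 0.61, -0.02, 0.0, 0.0], [-0.03, 0.62, -0.02, 0.0, 0.0]]
[[-0.03, 0.61, -0.02, -0.0, 0.0], [-0.03, 0.61, -0.02, -0.0, 0.0], [-0.03, 0.61, -0.02, -0.01, 0.0], [-0.03, 0.61, -0.02, 0.0, 0.0], [-0.04, 0.62, -0.02, -0.0, 0.0]]
[[-0.02, 0.49, -0.01, -0.0, 0.0], [-0.02, 0.3, -0.01, -0.0, 0.0]]
```

Emit:
send_rows([
  [[-0.02, 0.31, -0.05, 0, 0], [-0.03, 0.61, -0.05, 0, 0], [-0.03, 0.61, -0.05, 0, 0], [-0.03, 0.61, -0.02, 0, 0], [-0.03, 0.61, -0.02, 0, 0]],
])

```text
time_s: 3.98
ee_pos: [530.3, 246.7, 207.5]
ee_rot: [180.0, 0.0, -147.2]
force: [-0.4, 0.4, -3.1]
gripper_width: 14.4
gripper_force: 30.0
```

Emit:
send_rows([
  [[-0.03, 0.61, -0.02, 0, 0], [-0.03, 0.61, 0, 0, 0], [-0.03, 0.61, 0, 0, 0], [-0.03, 0.61, 0, 0, 0], [-0.03, 0.61, 0, 0, 0]],
])

```text
time_s: 4.4
ee_pos: [468.9, 352.5, 208.3]
ee_rot: [180.0, 0.0, -147.1]
force: [-0.1, 0.0, -1.9]
gripper_width: 14.4
gripper_force: 30.0
```

Emit:
send_rows([
  [[-0.02, 0.49, 0, 0, 0], [-0.02, 0.3, 0, 0, 0], [0, 0, 0, 0, 0], [0, 0, 0, 0, 0], [0, 0, 0, 0, 0]],
])

```text
time_s: 4.82
ee_pos: [454.8, 377.5, 208.0]
ee_rot: [-180.0, -0.0, -147.2]
force: [-0.1, 0.0, -3.1]
gripper_width: 14.2
gripper_force: 30.0
```

Emit:
send_rows([
  [[0, 0, 0, 0, 0], [0, 0, 0, 0, 0]],
])

```text
time_s: 4.98
ee_pos: [455.1, 377.3, 208.0]
ee_rot: [-180.0, 0.0, -147.2]
force: [-0.1, -0.4, -2.3]
gripper_width: 14.3
gripper_force: 30.0
```

```bash
python3 plan.py 454 379 135 213 6 0; python3 - <<'E'
from workcell import env
from h import *
f=env.grab_frame('top');w=world(f);hsv=cv2.cvtColor(f['pixels'],cv2.COLOR_RGB2HSV)
cv2.imwrite('pics/top2.png',f['pixels'][:,:,::-1])
E
```

```text
t 4.98 pose [455.1 377.3 208. ] [-179.99    0.   -147.24] F [-0.08 -0.43 -2.33] w 14.3 g 30.0 q6 -84
[[0.0, 0.01, 0.19, -0.0, 0.0], [0.0, 0.01, 0.38, -0.01, 0.0], [0.0, 0.01, 0.38, -0.01, 0.0], [0.0, 0.01, 0.38, -0.01, 0.0], [0.0, 0.0, 0.31, -0.0, 0.0]]
[[0.0, 0.01, 0.19, -0.01, 0.0]]
```

View pics/top2.png

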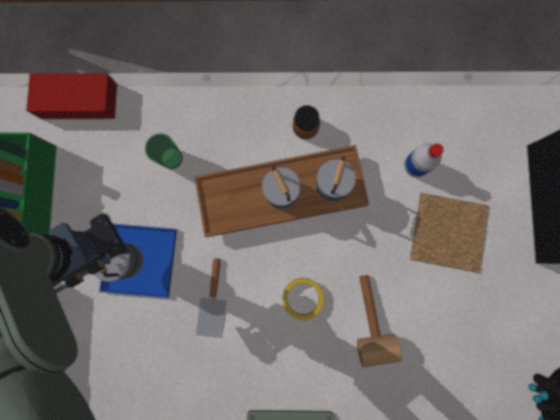

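The picture shows the tin hanging over the tray, its lid near (112,262), and the other items unmoved. I'll lower it gently.

Emit:
send_rows([
  [[0, 0.01, 0.2, 0, 0], [0, 0.01, 0.4, 0, 0], [0, 0.01, 0.4, 0, 0], [0, 0.01, 0.4, 0, 0], [0, 0, 0.3, 0, 0]],
])

```text
time_s: 5.45
ee_pos: [453.2, 378.8, 138.0]
ee_rot: [-180.0, -0.1, -147.2]
force: [0.5, 0.5, -3.3]
gripper_width: 14.6
gripper_force: 30.0
```

Emit:
send_rows([
  [[0, 0, 0.15, 0, 0], [0, 0, 0.05, 0, 0], [0, 0, 0.03, 0, 0], [0, 0, 0, 0, 0]],
])

```text
time_s: 5.78
ee_pos: [454.0, 379.8, 131.2]
ee_rot: [180.0, 0.1, -147.2]
force: [0.5, 0.5, -2.4]
gripper_width: 14.7
gripper_force: 30.0
```

Emit:
send_rows([
  [[0, 0, 0.03, 0, 0], [0, 0, 0.03, 0, 0], [0, 0, 0.03, 0, 0]],
])

```text
time_s: 6.03
ee_pos: [453.9, 379.8, 127.7]
ee_rot: [180.0, 0.1, -147.2]
force: [-0.4, 0.7, -1.7]
gripper_width: 14.6
gripper_force: 30.0
```

Emit:
send_rows([
  [[0, 0, 0.03, 0, 0], [0, 0, 0.03, 0, 0]],
])

```text
time_s: 6.2
ee_pos: [453.7, 379.7, 124.8]
ee_rot: [180.0, 0.0, -147.2]
force: [0.2, 0.3, -2.5]
gripper_width: 13.9
gripper_force: 30.0
```

Emit:
send_rows([
  [[0, 0, 0.03, 0, 0], [0, 0, 0, 0, 0]],
])

```text
time_s: 6.37
ee_pos: [453.6, 379.6, 123.4]
ee_rot: [180.0, -0.0, -147.2]
force: [-0.4, -0.1, -3.0]
gripper_width: 14.5
gripper_force: 30.0
```

Emit:
send_rows([
  [[0, 0, 0.03, 0, 0], [0, 0, 0, 0, 0]],
])

```text
time_s: 6.53
ee_pos: [453.7, 380.0, 123.2]
ee_rot: [180.0, 0.1, -147.2]
force: [-2.2, 0.2, 2.9]
gripper_width: 14.1
gripper_force: 30.0
```

Emit:
send_rows([
  [[0, 0, 0.02, 0, 0], [0, 0, 0, 0, 0]],
])

```text
time_s: 6.7
ee_pos: [453.7, 380.1, 123.2]
ee_rot: [180.0, 0.1, -147.2]
force: [-2.6, -1.0, 7.6]
gripper_width: 14.6
gripper_force: 30.0
```

Seated. Release, rise, then over the middle grip.

Emit:
send_rows([
  [[0, 0, -0.02, 0, 0.5], [0, 0, 0, 0, 0.5], [0, 0, 0, 0, 0.5], [0, 0, 0, 0, 0.5], [0, 0, 0, 0, 0.5]],
])

```text
time_s: 7.12
ee_pos: [453.7, 379.6, 122.1]
ee_rot: [-180.0, -0.0, -147.2]
force: [-0.9, -0.0, -0.4]
gripper_width: 44.0
gripper_force: 0.0
```

Emit:
send_rows([
  [[0, 0, -0.3, 0, 0.5], [0, 0, -0.6, 0, 0.5], [0, 0, -0.7, 0, 0.5], [0, 0, -0.6, 0, 0.5], [0, 0, -0.3, 0, 0.5]],
])

```text
time_s: 7.53
ee_pos: [454.7, 380.4, 225.6]
ee_rot: [180.0, 0.3, -147.2]
force: [-0.6, 0.1, 0.4]
gripper_width: 45.4
gripper_force: 0.0
```

```bash
python3 plan.py 618 22.5 224 207 13 0.5
```

```text
t 7.53 pose [454.7 380.4 225.6] [ 179.97    0.29 -147.16] F [-0.57  0.13  0.4 ] w 45.4 g 0.0 q6 -84
[[0.06, -0.41, 0.0, 0.04, 0.5], [0.12, -0.83, 0.01, 0.07, 0.5], [0.11, -0.82, -0.0, 0.07, 0.5], [0.1, -0.83, 0.0, 0.07, 0.5], [0.1, -0.83, 0.01, 0.07, 0.5]]
[[0.08, -0.83, -0.0, 0.08, 0.5], [0.09, -0.83, 0.0, 0.07, 0.5], [0.07, -0.83, 0.01, 0.07, 0.5], [0.07, -0.83, -0.0, 0.07, 0.5], [0.06, -0.83, 0.0, 0.07, 0.5]]
[[0.05, -0.83, 0.01, 0.08, 0.5], [0.04, -0.67, -0.0, 0.05, 0.5], [0.02, -0.41, 0.0, 0.04, 0.5]]
```

Emit:
send_rows([
  [[0.06, -0.41, 0, 0.04, 0.5], [0.12, -0.83, 0, 0.07, 0.5], [0.11, -0.83, 0, 0.07, 0.5], [0.1, -0.83, 0, 0.07, 0.5], [0.1, -0.83, 0, 0.07, 0.5]],
])

```text
time_s: 7.95
ee_pos: [516.4, 241.3, 222.2]
ee_rot: [-180.0, 0.0, -149.3]
force: [0.1, 0.4, -0.8]
gripper_width: 45.8
gripper_force: 0.0
```

Emit:
send_rows([
  [[0.08, -0.83, 0, 0.08, 0.5], [0.08, -0.83, 0, 0.07, 0.5], [0.07, -0.83, 0, 0.07, 0.5], [0.07, -0.83, 0, 0.07, 0.5], [0.06, -0.83, 0, 0.07, 0.5]],
])

```text
time_s: 8.37
ee_pos: [586.0, 89.6, 222.2]
ee_rot: [180.0, 0.0, -151.9]
force: [0.5, 0.8, 0.6]
gripper_width: 45.5
gripper_force: 0.0
```

Emit:
send_rows([
  [[0.05, -0.83, 0, 0.08, 0.5], [0.04, -0.67, 0, 0.05, 0.5], [0.02, -0.41, 0, 0.04, 0.5], [0, 0, 0, 0, 0.5], [0, 0, 0, 0, 0.5]],
])

```text
time_s: 8.78
ee_pos: [617.1, 21.5, 221.9]
ee_rot: [179.9, -0.0, -153.1]
force: [-0.5, -1.0, 0.5]
gripper_width: 45.6
gripper_force: 0.0
```

Emit:
send_rows([
  [[0, 0, 0, 0, 0.5], [0, 0, 0, 0, 0.5]],
])

```text
time_s: 8.95
ee_pos: [616.7, 23.0, 222.4]
ee_rot: [180.0, -0.0, -152.9]
force: [-0.2, -0.4, -0.0]
gripper_width: 45.9
gripper_force: 0.0
```

```bash
python3 plan.py 618 22.5 167 207 4 0.5;  python3 - <<'E'
from workcell import env
from h import *
f=env.grab_frame('wrist')
cv2.imwrite('pics/wrist3.png',f['pixels'][:,:,::-1])
f=env.grab_frame('top');np.savez('pics/top3.npz',**f)
cv2.imwrite('pics/top3.png',f['pixels'][150:340,50:250,::-1])
w=world(f);z=w[...,2];m=(z>80)&(z<100);m[:,230:]=0;m[:200]=0
for b in blobs(m,200):print(np.nanmedian(w[b],0).round(1),b.sum())
E
```

```text
t 8.95 pose [616.7  23.  222.4] [ 179.96   -0.   -152.91] F [-0.22 -0.43 -0.03] w 45.9 g 0.0 q6 -116
[[-0.01, -0.01, 0.35, 0.0, 0.5], [-0.0, -0.0, 0.34, 0.01, 0.5], [-0.01, -0.01, 0.35, 0.01, 0.5], [-0.0, -0.01, 0.34, 0.01, 0.5]]
[543.1 610.2  90.1] 243
[451.9 370.8  90.8] 877
[305.2 640.1  89.8] 685
```

View pics/wrist3.png

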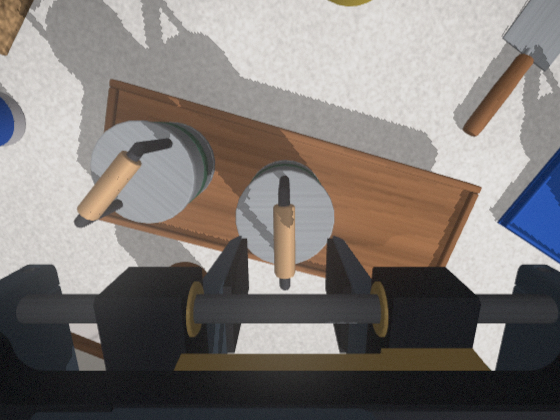

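View pics/top3.png

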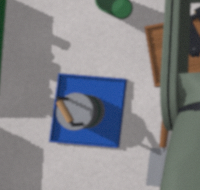

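The wrist view shows the middle grip at (285,240), centred between the fingers. In the top crop the empty tin stands upright inside the tray, lid at (77,110). Next I'll grip and weigh the middle tin.

Emit:
send_rows([
  [[0, 0, 0.35, 0, 0.5], [0, 0, 0.35, 0, 0.5], [0, 0, 0.35, 0, 0.5], [0, 0, 0.33, 0, 0.5], [0, 0, 0, 0, 0.5]],
])

```text
time_s: 9.47
ee_pos: [615.3, 22.5, 164.5]
ee_rot: [179.8, -0.3, -152.9]
force: [-0.3, 0.7, -0.6]
gripper_width: 46.0
gripper_force: 0.0
```

Emit:
send_rows([
  [[0, 0, 0, 0, 0], [0, 0, 0, 0, 0], [0, 0, 0, 0, 0], [0, 0, 0, 0, 0], [0, 0, 0, 0, 0]],
])

```text
time_s: 9.88
ee_pos: [617.6, 21.6, 167.9]
ee_rot: [-180.0, 0.1, -153.0]
force: [0.1, -0.7, 0.8]
gripper_width: 14.8
gripper_force: 0.9
```

Emit:
send_rows([
  [[0, 0, 0, 0, 0], [0, 0, -0.1, 0, 0], [0, 0, -0.3, 0, 0], [0, 0, -0.3, 0, 0], [0, 0, -0.1, 0, 0]],
])

```text
time_s: 10.3
ee_pos: [617.5, 21.5, 200.0]
ee_rot: [-180.0, 0.1, -153.0]
force: [1.4, -0.1, -4.9]
gripper_width: 14.6
gripper_force: 30.0
```

Emit:
send_rows([
  [[0, 0, 0, 0, 0], [0, 0, 0, 0, 0], [0, 0, 0, 0, 0], [0, 0, 0, 0, 0], [0, 0, 0, 0, 0]],
])

```text
time_s: 10.72
ee_pos: [616.9, 21.6, 198.3]
ee_rot: [180.0, -0.1, -153.0]
force: [1.3, -0.0, -5.3]
gripper_width: 14.2
gripper_force: 30.0
```

Emit:
send_rows([
  [[0, 0, 0, 0, 0]],
])

```text
time_s: 10.8
ee_pos: [617.0, 21.6, 198.6]
ee_rot: [180.0, -0.0, -153.0]
force: [-0.7, -0.2, -4.4]
gripper_width: 14.1
gripper_force: 30.0
```

Emit:
send_rows([
  [[0, 0, 0, 0, 0]],
])

```text
time_s: 10.88
ee_pos: [617.1, 21.6, 198.8]
ee_rot: [180.0, -0.0, -153.0]
force: [-0.0, 0.0, -5.2]
gripper_width: 14.3
gripper_force: 30.0
```

Emit:
send_rows([
  [[0, 0, 0, 0, 0]],
])

```text
time_s: 10.97
ee_pos: [617.2, 21.6, 199.0]
ee_rot: [180.0, -0.0, -153.0]
force: [0.5, 0.3, -4.0]
gripper_width: 14.3
gripper_force: 30.0
```

Emit:
send_rows([
  [[0, 0, 0, 0, 0]],
])

```text
time_s: 11.05
ee_pos: [617.3, 21.6, 199.2]
ee_rot: [180.0, 0.0, -153.0]
force: [0.1, 0.1, -5.5]
gripper_width: 14.3
gripper_force: 30.0
```

```bash
python3 plan.py 527 -392 215 165 18 0
```

```text
t 11.05 pose [617.3  21.6 199.2] [ 1.80e+02  1.00e-02 -1.53e+02] F [ 0.07  0.09 -5.48] w 14.3 g 30.0 q6 -116
[[0.2, -0.24, -0.01, 0.18, 0.0], [0.39, -0.5, -0.03, 0.37, 0.0], [0.36, -0.51, -0.02, 0.36, 0.0], [0.35, -0.53, -0.02, 0.36, 0.0], [0.32, -0.54, -0.03, 0.37, 0.0]]
[[0.29, -0.56, -0.02, 0.36, 0.0], [0.28, -0.57, -0.02, 0.36, 0.0], [0.24, -0.58, -0.03, 0.37, 0.0], [0.22, -0.59, -0.02, 0.36, 0.0], [0.2, -0.6, -0.02, 0.36, 0.0]]
[[0.17, -0.6, -0.03, 0.37, 0.0], [0.14, -0.62, -0.02, 0.36, 0.0], [0.12, -0.62, -0.02, 0.36, 0.0], [0.09, -0.62, -0.03, 0.37, 0.0], [0.06, -0.63, -0.02, 0.36, 0.0]]
[[0.03, -0.62, -0.03, 0.37, 0.0], [0.01, -0.51, -0.01, 0.29, 0.0], [-0.01, -0.31, -0.02, 0.18, 0.0]]
```

The mean is about 4.9 N, so the middle tin is half full. I'll set it back in place gently.

Emit:
send_rows([
  [[0, 0, 0.15, 0, 0], [0, 0, 0.25, 0, 0], [0, 0, 0.15, 0, 0], [0, 0, 0.05, 0, 0], [0, 0, 0.03, 0, 0]],
])

```text
time_s: 11.47
ee_pos: [616.7, 21.6, 172.7]
ee_rot: [179.9, -0.1, -153.0]
force: [-1.0, -0.4, -4.6]
gripper_width: 14.6
gripper_force: 30.0
```

Emit:
send_rows([
  [[0, 0, 0.03, 0, 0], [0, 0, 0.03, 0, 0], [0, 0, 0, 0, 0]],
])

```text
time_s: 11.72
ee_pos: [617.3, 21.6, 171.5]
ee_rot: [180.0, 0.0, -153.0]
force: [0.3, 0.0, -4.6]
gripper_width: 14.1
gripper_force: 30.0
```

Emit:
send_rows([
  [[0, 0, 0.03, 0, 0], [0, 0, 0.03, 0, 0], [0, 0, 0, 0, 0]],
])

```text
time_s: 11.97
ee_pos: [617.2, 21.6, 169.0]
ee_rot: [180.0, -0.0, -153.0]
force: [0.2, 0.6, -4.1]
gripper_width: 14.4
gripper_force: 30.0
```

Emit:
send_rows([
  [[0, 0, 0.03, 0, 0], [0, 0, 0, 0, 0]],
])

```text
time_s: 12.13
ee_pos: [617.3, 21.6, 168.0]
ee_rot: [180.0, 0.0, -153.0]
force: [-0.0, -0.4, -4.3]
gripper_width: 14.1
gripper_force: 30.0
```

Emit:
send_rows([
  [[0, 0, 0.02, 0, 0], [0, 0, 0, 0, 0]],
])

```text
time_s: 12.3
ee_pos: [617.4, 21.6, 168.0]
ee_rot: [-180.0, 0.1, -153.0]
force: [-1.1, -0.7, 0.5]
gripper_width: 14.3
gripper_force: 30.0
```

Emit:
send_rows([
  [[0, 0, 0.01, 0, 0], [0, 0, 0, 0, 0]],
])

```text
time_s: 12.47
ee_pos: [617.5, 21.6, 167.9]
ee_rot: [-180.0, 0.1, -153.0]
force: [-1.9, 0.6, 4.7]
gripper_width: 14.1
gripper_force: 30.0
```

Seated again. Release, rise, and go to the right-hand tin.

Emit:
send_rows([
  [[0, 0, -0.02, 0, 0.5], [0, 0, 0, 0, 0.5], [0, 0, 0, 0, 0.5], [0, 0, 0, 0, 0.5], [0, 0, 0, 0, 0.5]],
])

```text
time_s: 12.88
ee_pos: [617.4, 21.6, 167.4]
ee_rot: [180.0, 0.0, -153.0]
force: [0.1, 0.6, 0.7]
gripper_width: 44.0
gripper_force: 0.0
```

Emit:
send_rows([
  [[0, 0, -0.2, 0, 0.5], [0, 0, -0.4, 0, 0.5], [0, 0, -0.5, 0, 0.5], [0, 0, -0.3, 0, 0.5], [0, 0, 0, 0, 0.5]],
])

```text
time_s: 13.3
ee_pos: [619.1, 21.6, 227.3]
ee_rot: [-179.8, 0.4, -153.0]
force: [-0.0, 0.7, 0.7]
gripper_width: 45.6
gripper_force: 0.0
```

```bash
python3 plan.py 638.5 -99 224 163 10 0.5
```

```text
t 13.30 pose [619.1  21.6 227.3] [-179.83    0.36 -153.  ] F [-0.03  0.66  0.7 ] w 45.6 g 0.0 q6 -116
[[0.05, -0.17, 0.0, 0.36, 0.5], [0.1, -0.33, 0.01, 0.73, 0.5], [0.06, -0.34, 0.01, 0.73, 0.5], [0.03, -0.35, 0.01, 0.73, 0.5], [0.0, -0.34, 0.01, 0.72, 0.5]]
[[-0.03, -0.35, 0.01, 0.73, 0.5], [-0.05, -0.34, 0.01, 0.73, 0.5], [-0.09, -0.34, 0.01, 0.72, 0.5], [-0.1, -0.26, 0.01, 0.59, 0.5], [-0.07, -0.16, 0.0, 0.36, 0.5]]
```

Emit:
send_rows([
  [[0.05, -0.17, 0, 0.36, 0.5], [0.1, -0.33, 0, 0.73, 0.5], [0.06, -0.34, 0, 0.73, 0.5], [0.03, -0.35, 0, 0.73, 0.5], [0, -0.34, 0, 0.72, 0.5]],
])

```text
time_s: 13.72
ee_pos: [627.0, -40.5, 222.8]
ee_rot: [180.0, -0.1, -175.7]
force: [0.2, -0.2, -0.5]
gripper_width: 45.7
gripper_force: 0.0
```

Emit:
send_rows([
  [[-0.03, -0.35, 0, 0.73, 0.5], [-0.05, -0.34, 0, 0.73, 0.5], [-0.09, -0.34, 0, 0.72, 0.5], [-0.1, -0.26, 0, 0.59, 0.5], [-0.07, -0.16, 0, 0.36, 0.5]],
])

```text
time_s: 14.13
ee_pos: [636.7, -100.4, 222.6]
ee_rot: [-180.0, -0.1, 162.8]
force: [0.1, 0.1, -0.6]
gripper_width: 45.4
gripper_force: 0.0
```

Emit:
send_rows([
  [[0, 0, 0, 0, 0.5], [0, 0, 0, 0, 0.5], [0, 0, 0, 0, 0.5], [0, 0, 0, 0, 0.5]],
])

```text
time_s: 14.47
ee_pos: [636.7, -98.5, 223.4]
ee_rot: [180.0, -0.0, 163.1]
force: [0.4, -0.1, -0.4]
gripper_width: 45.7
gripper_force: 0.0
```

```bash
python3 plan.py 638 -99 167 163 4 0.5;  python3 - <<'E'
from workcell import env
from h import *
f=env.grab_frame('wrist')
cv2.imwrite('pics/wrist4.png',f['pixels'][:,:,::-1])
E
```

```text
t 14.47 pose [636.7 -98.5 223.4] [ 1.7999e+02 -2.0000e-02  1.6307e+02] F [ 0.35 -0.13 -0.43] w 45.7 g 0.0 q6 -83
[[-0.01, -0.0, 0.35, 0.0, 0.5], [-0.01, -0.0, 0.35, 0.0, 0.5], [-0.01, -0.0, 0.36, 0.01, 0.5], [-0.0, -0.0, 0.35, 0.01, 0.5]]
```

View pics/wrist4.png

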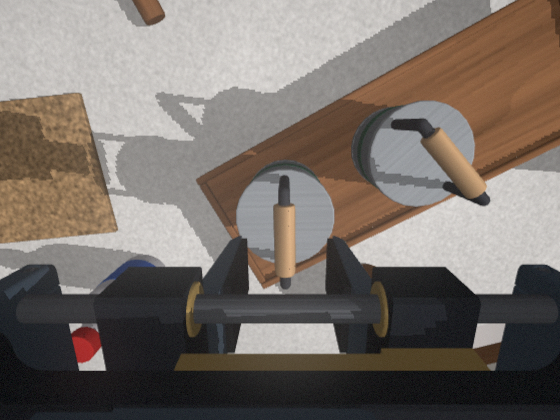

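The grip at (285,240) is centred between the fingers; the middle tin stands upright at (420,150). I'll lift and weigh this one.

Emit:
send_rows([
  [[0, 0, 0.35, 0, 0.5], [0, 0, 0.35, 0, 0.5], [0, 0, 0.35, 0, 0.5], [0, 0, 0.35, 0, 0.5], [0, 0, 0, 0, 0.5]],
])

```text
time_s: 14.93
ee_pos: [635.0, -98.3, 164.6]
ee_rot: [-180.0, -0.3, 163.0]
force: [-0.8, -0.5, -0.0]
gripper_width: 45.9
gripper_force: 0.0
```

Emit:
send_rows([
  [[0, 0, 0, 0, 0], [0, 0, 0, 0, 0], [0, 0, 0, 0, 0], [0, 0, 0, 0, 0], [0, 0, 0, 0, 0]],
])

```text
time_s: 15.35
ee_pos: [637.2, -99.4, 168.4]
ee_rot: [-180.0, 0.1, 163.0]
force: [-0.7, -3.0, 0.6]
gripper_width: 15.0
gripper_force: 1.3
```

Emit:
send_rows([
  [[0, 0, 0, 0, 0], [0, 0, -0.1, 0, 0], [0, 0, -0.4, 0, 0], [0, 0, -0.4, 0, 0], [0, 0, -0.1, 0, 0]],
])

```text
time_s: 15.77
ee_pos: [637.4, -99.0, 208.7]
ee_rot: [180.0, 0.1, 163.0]
force: [2.1, -0.5, -6.9]
gripper_width: 14.3
gripper_force: 30.0
```

Emit:
send_rows([
  [[0, 0, 0, 0, 0], [0, 0, 0, 0, 0], [0, 0, 0, 0, 0], [0, 0, 0, 0, 0], [0, 0, 0, 0, 0]],
])

```text
time_s: 16.18
ee_pos: [636.4, -99.0, 206.4]
ee_rot: [-180.0, -0.1, 163.0]
force: [-0.4, 0.3, -6.8]
gripper_width: 14.5
gripper_force: 30.0
```

Emit:
send_rows([
  [[0, 0, 0, 0, 0]],
])

```text
time_s: 16.27
ee_pos: [636.6, -99.1, 206.8]
ee_rot: [-180.0, -0.1, 163.0]
force: [0.0, 0.0, -6.7]
gripper_width: 14.3
gripper_force: 30.0
```

Emit:
send_rows([
  [[0, 0, 0, 0, 0]],
])

```text
time_s: 16.35
ee_pos: [636.8, -99.1, 207.2]
ee_rot: [180.0, -0.0, 163.0]
force: [-0.1, -0.8, -6.6]
gripper_width: 14.1
gripper_force: 30.0
```

```bash
python3 plan.py 526 -392 215 163 14 0
```

```text
t 16.35 pose [636.8 -99.1 207.2] [ 1.80e+02 -3.00e-02  1.63e+02] F [-0.09 -0.76 -6.63] w 14.1 g 30.0 q6 -83
[[0.02, -0.31, -0.01, -0.0, 0.0], [0.04, -0.61, -0.01, -0.0, 0.0], [0.04, -0.61, -0.02, -0.0, 0.0], [0.04, -0.61, -0.01, -0.0, 0.0], [0.04, -0.61, -0.02, -0.0, 0.0]]
[[0.04, -0.61, -0.01, -0.0, 0.0], [0.04, -0.61, -0.02, -0.0, 0.0], [0.04, -0.61, -0.01, -0.0, 0.0], [0.04, -0.61, -0.02, -0.0, 0.0], [0.04, -0.61, -0.01, -0.0, 0.0]]
[[0.04, -0.61, -0.02, -0.0, 0.0], [0.04, -0.61, -0.02, -0.0, 0.0], [0.03, -0.49, -0.01, -0.0, 0.0], [0.02, -0.3, -0.01, -0.0, 0.0]]
```

About 6.8 N means the full tin. It goes to the mat.

Emit:
send_rows([
  [[0.02, -0.31, -0.01, 0, 0], [0.04, -0.61, -0.02, 0, 0], [0.04, -0.61, -0.02, 0, 0], [0.04, -0.61, -0.02, 0, 0], [0.04, -0.61, -0.02, 0, 0]],
])

```text
time_s: 16.77
ee_pos: [596.8, -204.0, 211.3]
ee_rot: [-180.0, 0.0, 163.0]
force: [-0.9, -0.9, -7.0]
gripper_width: 14.2
gripper_force: 30.0
```

Emit:
send_rows([
  [[0.04, -0.61, -0.01, 0, 0], [0.04, -0.61, -0.02, 0, 0], [0.04, -0.61, -0.01, 0, 0], [0.04, -0.61, -0.02, 0, 0], [0.04, -0.61, -0.01, 0, 0]],
])

```text
time_s: 17.18
ee_pos: [553.2, -318.5, 214.2]
ee_rot: [-180.0, 0.0, 163.0]
force: [-0.5, 0.9, -6.9]
gripper_width: 14.3
gripper_force: 30.0
```

Emit:
send_rows([
  [[0.04, -0.61, 0, 0, 0], [0.04, -0.61, 0, 0, 0], [0.03, -0.49, 0, 0, 0], [0.02, -0.3, 0, 0, 0], [0, 0, 0, 0, 0]],
])

```text
time_s: 17.6
ee_pos: [524.2, -395.2, 213.8]
ee_rot: [-179.9, -0.0, 162.8]
force: [-0.8, -1.1, -6.3]
gripper_width: 14.0
gripper_force: 30.0
```

Emit:
send_rows([
  [[0, 0, 0, 0, 0], [0, 0, 0, 0, 0], [0, 0, 0, 0, 0]],
])

```text
time_s: 17.85
ee_pos: [526.4, -390.7, 213.9]
ee_rot: [180.0, -0.0, 163.1]
force: [-0.9, -0.0, -7.2]
gripper_width: 14.3
gripper_force: 30.0
```

```bash
python3 plan.py 526 -392 136 163 6 0
```

```text
t 17.85 pose [ 526.4 -390.7  213.9] [ 1.7995e+02 -1.0000e-02  1.6307e+02] F [-0.86 -0.05 -7.16] w 14.3 g 30.0 q6 -111
[[0.0, -0.0, 0.2, 0.0, 0.0], [0.0, -0.01, 0.41, 0.0, 0.0], [0.0, -0.01, 0.4, 0.01, 0.0], [0.0, -0.0, 0.41, 0.01, 0.0], [0.0, -0.01, 0.33, 0.01, 0.0]]
[[0.0, -0.0, 0.2, 0.01, 0.0]]
```

Emit:
send_rows([
  [[0, 0, 0.2, 0, 0], [0, -0.01, 0.4, 0, 0], [0, -0.01, 0.4, 0, 0], [0, 0, 0.4, 0, 0], [0, 0, 0.35, 0, 0]],
])

```text
time_s: 18.27
ee_pos: [525.8, -391.5, 142.3]
ee_rot: [180.0, -0.1, 163.1]
force: [-0.0, 0.8, -6.8]
gripper_width: 14.2
gripper_force: 30.0
```

Emit:
send_rows([
  [[0, 0, 0.15, 0, 0], [0, 0, 0.05, 0, 0], [0, 0, 0.03, 0, 0], [0, 0, 0, 0, 0], [0, 0, 0, 0, 0]],
])

```text
time_s: 18.68
ee_pos: [526.4, -393.0, 135.8]
ee_rot: [-180.0, 0.1, 163.0]
force: [-0.2, 0.4, -6.5]
gripper_width: 14.1
gripper_force: 30.0
```

Emit:
send_rows([
  [[0, 0, 0.03, 0, 0], [0, 0, 0.03, 0, 0], [0, 0, 0, 0, 0]],
])

```text
time_s: 18.93
ee_pos: [525.7, -392.7, 132.4]
ee_rot: [180.0, 0.0, 163.0]
force: [0.3, -0.1, -6.8]
gripper_width: 14.3
gripper_force: 30.0
```

Emit:
send_rows([
  [[0, 0, 0.03, 0, 0], [0, 0, 0.03, 0, 0], [0, 0, 0.03, 0, 0], [0, 0, 0, 0, 0]],
])

```text
time_s: 19.27
ee_pos: [525.6, -392.6, 128.3]
ee_rot: [180.0, -0.0, 163.0]
force: [-0.8, -1.1, -7.0]
gripper_width: 14.5
gripper_force: 30.0
```

Emit:
send_rows([
  [[0, 0, 0.03, 0, 0], [0, 0, 0, 0, 0]],
])

```text
time_s: 19.43
ee_pos: [525.7, -392.6, 127.3]
ee_rot: [180.0, -0.0, 163.0]
force: [-0.3, 0.5, -7.4]
gripper_width: 14.2
gripper_force: 30.0
```

Emit:
send_rows([
  [[0, 0, 0.03, 0, 0], [0, 0, 0, 0, 0]],
])

```text
time_s: 19.6
ee_pos: [525.9, -392.7, 126.4]
ee_rot: [180.0, 0.0, 163.0]
force: [-0.1, -0.3, -6.6]
gripper_width: 14.4
gripper_force: 30.0
```

Emit:
send_rows([
  [[0, 0, 0.02, 0, 0], [0, 0, 0, 0, 0]],
])

```text
time_s: 19.77
ee_pos: [526.0, -392.7, 126.4]
ee_rot: [180.0, 0.1, 163.0]
force: [-1.5, -0.1, -0.5]
gripper_width: 14.6
gripper_force: 30.0
```

Emit:
send_rows([
  [[0, 0, 0.01, 0, 0], [0, 0, 0, 0, 0]],
])

```text
time_s: 19.93
ee_pos: [526.1, -392.7, 126.4]
ee_rot: [-180.0, 0.1, 163.0]
force: [-2.4, 2.0, 2.1]
gripper_width: 14.3
gripper_force: 30.0
```

Emit:
send_rows([
  [[0, 0, 0, 0, 0.5], [0, 0, 0, 0, 0.5], [0, 0, 0, 0, 0.5], [0, 0, 0, 0, 0.5], [0, 0, 0, 0, 0.5]],
])

```text
time_s: 20.35
ee_pos: [525.9, -392.9, 125.1]
ee_rot: [-180.0, 0.0, 163.0]
force: [0.3, 0.1, -0.9]
gripper_width: 44.2
gripper_force: 0.0
```

Emit:
send_rows([
  [[0, 0, -0.3, 0, 0.5], [0, 0, -0.6, 0, 0.5], [0, 0, -0.7, 0, 0.5], [0, 0, -0.6, 0, 0.5], [0, 0, -0.3, 0, 0.5]],
])

```text
time_s: 20.77
ee_pos: [526.8, -393.6, 228.8]
ee_rot: [-179.9, 0.3, 163.0]
force: [0.2, -0.7, -0.4]
gripper_width: 45.3
gripper_force: 0.0
```

Emit:
send_rows([
  [[-0.5, 0, -0.3, 0, 0.5], [0.8, 0, -0.3, 0, 0.5], [0.9, 0, -0.2, 0, 0.5], [0.9, 0, 0, 0, 0.5], [0.5, 0, 0, 0, 0.5]],
])

```text
time_s: 21.18
ee_pos: [423.6, -361.4, 257.6]
ee_rot: [-180.0, -0.1, 163.0]
force: [-0.2, 0.7, -0.7]
gripper_width: 45.7
gripper_force: 0.0
```

Emit:
send_rows([
  [[0.5, 0, 0, 0, 0.5], [0.8, 0, 0, 0, 0.5], [0.8, 0, 0, 0, 0.5], [0.4, 0, 0, 0, 0.5], [0, 0, 0, 0, 0.5]],
])

```text
time_s: 21.6
ee_pos: [327.8, -331.9, 257.6]
ee_rot: [-180.0, -0.1, 162.9]
force: [-0.6, -0.4, 0.1]
gripper_width: 45.4
gripper_force: 0.0
```

```bash
python3 - <<'E'
from workcell import env
from h import *
print(env.state()['ee_pos'])
f=env.grab_frame('top');cv2.imwrite('pics/top5.png',f['pixels'][:,:,::-1]);w=world(f);z=w[...,2]
for n,h,r in(("mat",94,(170,290,400,520)),("tray",91,(200,310,80,200)),("stand",136,(130,240,190,375))):
  m=np.zeros(z.shape,bool);a,b,c,d=r;m[a:b,c:d]=1
  for q in blobs(m&(abs(z-h)<8),200):
    v,u=np.nonzero(q);k=cv2.minAreaRect(w[q][:,:2].astype(np.float32));print(n,k,np.nanmedian(w[q][:,2]))
f=env.grab_frame('side');cv2.imwrite('pics/side5.png',f['pixels'][:,:,::-1])
E
```

```text
[ 327.77806962 -331.86616651  257.60490278]
mat ((523.8563842773438, -389.43084716796875), (83.6180648803711, 81.00987243652344), 47.92407989501953) 93.1925653273978
tray ((450.3292236328125, 377.17779541015625), (81.89096069335938, 84.25262451171875), 57.36020278930664) 90.79262987903184
stand ((616.8553466796875, 20.973220825195312), (81.72392272949219, 83.22663879394531), 89.6493911743164) 135.4201342279506
```

View pics/top5.png

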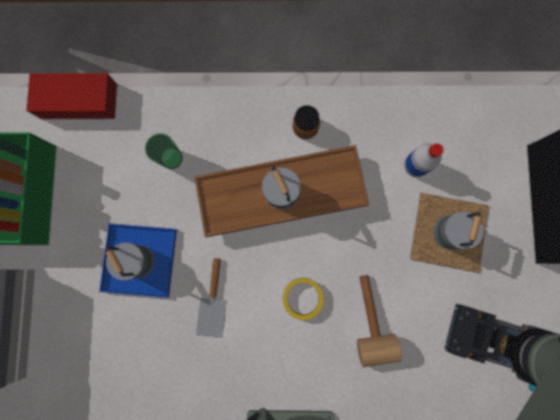

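View pics/side5.png

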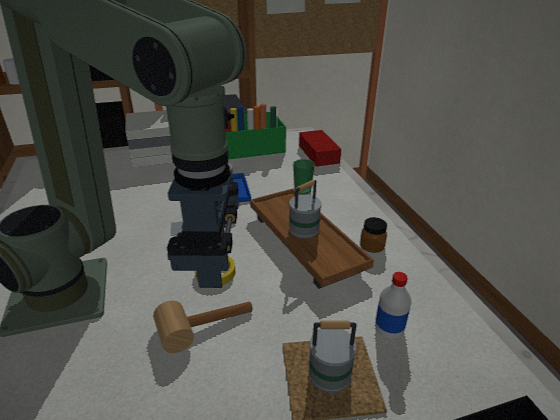

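In both views the full tin stands inside the mat (top view 461,231), the empty one in the tray (129,262) and the half-full one on the stand (281,187). Everything else is where it was, and the arm is clear.

```bash
python3 -c "
from workcell import env
print(env.job_done())"
```

```text
the job is handed in; nothing more can be done
None
```

The job is handed in: the full tin is on the mat, the empty one in the tray and the half-full one on the stand, all upright with nothing else moved, in about 22 s.

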